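Level the deck shelf and hold the spirit level down

ROBOT

A 6-joint arm with a two-finger parallel gripper is mounted at the origin on the work surface. World frame = base frame: x ahead of the robot, y to its left, z up, the work surface at z = 0. Lengths are in mm, angles in rad, forces in N, time in s.
With the tool pointing down it reaches from about 425 to 950 mm from the base axis. Payload 14.7 kg.
Tool frame: the origin (TCP) lies midway between the tips of the shut fingers; the grasp point (between the pads) lies 19 mm behind it; z points along the fingers, y is the direction in which the jaws open and shut (so a half turn about z gives the same grasp; the last joint's range is limited). The gripper opens to 85 mm and grips with 20 to 120 N. Pads are 22 mm wide; open, the fingers measure 114 mm over their backs; the gripper's body (76 mm by 85 mm) begins 54 mm behind the grasp point. The pads swing forward as they close: fully open they stand 13 mm farther back than shut.
Start: joints at [1.267, 0.48, 1.596, -0, 1.065, -0.047], TCP at [165.067, 628.685, 231.297] pointing down, gripper open.
Joint ranges: [-2.75, 2.75], [-0.82, 2.05], [0.23, 2.67], [-1.56, 4.7], [0.09, 2.69], [-2.92, 2.92]. Speed limits (rad/s): [1.89, 1.89, 2.39, 3.01, 3.01, 3.01].

INTERFACE

Orientations are given as [roll, pitch, yaw] about the fixed x, y, z axes, in that order (R = Rz(yaw) Ry(pitch) Rx(roll)).
In Python, from bench import arm gives the robot as it stands.
- The arm moves only by the tool servo_tool, never from a script. Its argument "motion" is a list of rows, each a list of 7 numbers: the gripper command: -1 is fully open, 1 is shut, values between are in proportion, then the shift along the world's x, y, z in cm, then the turn, a rotation vector about the world's x, y, z in degrees. A call has 1 to 10 rows; each row shifts and turns the commanded pose from where the row before left it; what a row does not reach is not made up. A row lasts 1/12 s, in which the tool goes at most 41.7 mm and 7.16 degrees, less where a joint would pass 70% of its speed; a pose out of reach is approached as far as the arm can. A call is refused whole if a number of a shift passes 4.17 or a number of a turn 7.16, either way. A call with a gripper value outside its range is refused whole. The fingers move at their own pace and stop on an object; "squeeze" is the grip in N (left out, the last holds). Time passes only in rows, so rows that do not move let the fingers close. It gives the time, the measured TCP pose, the force and the opening at its end, in the units of the state.
- arm.get_state(): the state, without advancing time (a new reading comes with each control period).
- arm.get_image(name): name is "side" or "top" or "wrist"; returns a dict with "image" (400x640x3 uint8, red, green, blue), "fx", "fy", "cx", "cy" (pixels), "rvec" (rotation vector, rad) and "tvec" (3), from world to camera coordinates, as OpenCV has them. Camera axes: x right, y down, z forward; pixel columns grow to the right and rows downward; lengths in mm; the calibration is good to about 2 mm. The wrist camera is an equidistant fisheye: a pixel r from the principal point sees the ray r / f radians off the axis. A picture is of the moment at which its call begins. There is no depth.
- arm.job_done(): hands the job in, once; it reports no verdict.
The state is a dict: "t": time; "qpos": joint angles; "joint_vel": joint speeds; "tau": joint torques, N m; "tool_pos": TCP position; "tool_rot": TCP orientation; "ft_force": force on the tool from outside, world axes, zero at the start; "wrist_torque": the same for the moment, N m; "opening": opening from 0.0 (shut) to 1.0 (fully open).
Only numpy, scipy, OpenCV 4.12 (cv2) and the standard library are available. Lean on these libraries where they do the work, as an engineer would, in place of code of your own. Each camera call takes 0.05 s, during which the arm holds its last target. There are 200 camera calls.

TASK

Stand the red spirit level on the grey felt strip of the teak shelf, lying along the shelf, and press it down firmly so that the springy shelf gives visibly under it. Then turn the black knob of the levelling foot until the bubble rests between the two lines of the vial with the level standing by itself on the shelf, and finally press the level down on the shelf again, without driving the springs to their stop, and finish while still pressing, with the bubble still between the lines. Leave the pinch roller, the spindle, the cleaning stick and the front panel where they are.

Things in the scene. Friction and masses are not known exactly. Their poses are not given: they have to be found in the camera images.
- level_mid (a point): centre, half-way up, of the loose red spirit level: a bar 160 mm long (its own x), 30 mm wide (y), 36 mm high (z up), about 0.25 kg; yellow end cap at +x, black at -x. It starts upright on the table left of the stand. The whole flat top may be pressed; a black thumb rest is near its middle.
- level_vial (a point): middle of the green vial, flush in the level's top face, 37 mm from the level's centre towards the yellow end (+x) and 18 mm higher; 56 mm long, with two black lines 16 mm apart across it
- bubble (a joint): place of the pale 11 mm bubble along the vial, from the middle of the lines, 0.01 per mm (0.1 = 10 mm), positive towards the level's yellow end (+x); wholly between the lines within 0.025 of 0. It runs to the higher end, about 0.08 per radian of foot knob, stops at 0.2, settles in 1 s. It shows the level's own tilt: true for the shelf only when the level stands freely or is pressed flat.
- shelf_mark (a point): middle of the grey felt strip (56 x 190 mm, flush) on the shelf's top, about 73 mm above the table; the teak shelf is 150 mm (its own x) by 420 mm (its y, the long way), z up. It rocks about its x axis under this point, driven only by the foot, and starts with the knob end (+y) 0.7 to 2.1 degrees too low.
- stand: fixed dark plinth under the shelf, 150 mm (x) by 420 mm (y), origin under its centre. Springy mounts between it and the shelf let the whole shelf sink about 1 mm per 1.5 N pressed on it, to a stop after about 14 mm.
- foot_grip (a point): centre of the levelling foot's black fluted round knob, 38 mm across, 26 mm high, upright axis, on the shelf 175 mm from shelf_mark towards +y, centre 28 mm above the shelf's top, 15 mm clear below it. Clockwise from above raises this end: 15 mrad of tilt, 2.6 mm at the knob, per radian. It stays where left; takes about 0.1 N m; from the start it needs 0.8 to 2.4 rad clockwise.
- roller: black ebonite pinch roller standing on the table, 40 mm across, 18 mm high, origin under its centre; leave alone
- spindle: nickel-plated reel spindle standing on its flange, 44 mm across, 42 mm high, origin under its centre; leave alone
- stick: yellow plastic head-cleaning stick with a white tip lying on the table, about 133 mm long, 6 mm high; origin under the middle of the handle, its x along the stick; leave alone
- panel: grey aluminium front panel lying flat on the table beyond the stand, 90 x 240 x 6 mm, origin under its centre; leave alone

How it is judged:
By the outcome, as a careful person would: the job done as asked, in the order asked, and still so for the second after the job is handed in, while the arm keeps its last pose, push and grip.
It also fails if it takes over 67 s, if anything falls off the work surface, if the arm or the gripper's body presses on something with over 40 N, if the wrist force passes 120 N, or if a joint passes its speed limit or range.

## Working session

There is one attempt and no reset: what is moved stays moved. The work goes in short steps, Python scripts to look and compute and a tool call to move; the robot and the scene stay as the last step left them, time stands still between calls to the robot, and variables do not carry over. Pictures are saved under pics/ and viewed, about 8 in all and at most 12, crops included, and the job is handed in when it is done.

Besides the shell and the picture viewer there is one more tool, called in YAML: its name, and indented under it one key for each argument. servo_tool: Moves the arm, as the interface text tells. Its arguments: {"type":"object","properties":{"motion":{"type":"array"},"squeeze":{"type":"number"}},"required":["motion"]}

```bash
ls; mkdir -p pics; python3 - <<'E'
from bench import arm
import cv2,numpy as np,pickle
ims={n:arm.get_image(n) for n in("side","top")}
pickle.dump(ims,open('ims0.pkl','wb'))
for n,d in ims.items():
    cv2.imwrite(f'pics/{n}0.png',d['image'][:,:,::-1])
    R=cv2.Rodrigues(np.array(d['rvec'],float))[0];print(n,d['fx'],d['fy'],d['cx'],d['cy'],(-R.T@np.array(d['tvec']).ravel()).round(),R[2].round(2))
print(arm.get_state())
E
```

```text
pics
side 519.974252545309 519.974252545309 321.54942077695273 204.4509142816664 [ 337. 1079.  808.] [ 0.19 -0.8  -0.57]
top 399.91333528073613 399.91333528073613 317.0946301335649 199.2002944690218 [403. 107. 953.] [ 0.21 -0.02 -0.98]
{'t': 0.1, 'qpos': array([ 1.26740900e+00,  4.80754043e-01,  1.59679275e+00,  8.35176072e-06,
        1.06508570e+00, -4.66231720e-02]), 'joint_vel': array([-0.00062075, -0.00299149, -0.00283873,  0.00147481,  0.00206628,
        0.00107926]), 'tau': array([ 1.69073432e-03, -9.52259374e+01, -4.31047475e+01,  1.03987959e-04,
        5.22503877e-03,  7.94038328e-06]), 'tool_pos': array([164.95532487, 628.35706711, 230.75309818]), 'tool_rot': array([-3.14055428e+00, -5.57573807e-05,  2.88482442e+00]), 'ft_force': array([-0.04072939,  0.93435513,  0.07717582]), 'wrist_torque': array([-0.009401  ,  0.00806308, -0.02931873]), 'opening': 1.000738927732354}
```

View pics/side0.png

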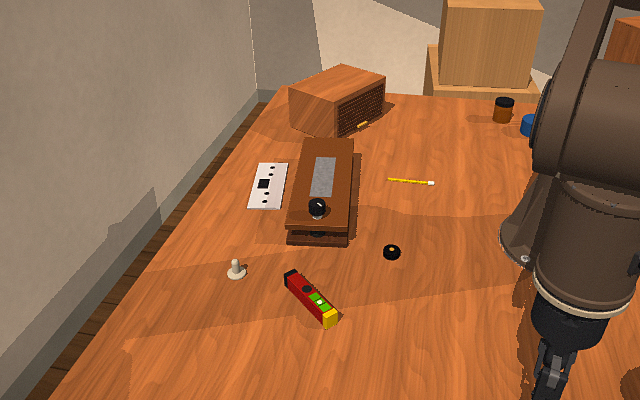

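View pics/top0.png

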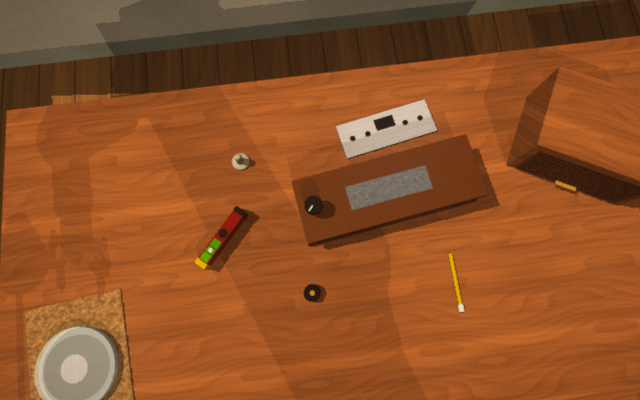

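The side view shows the level around (310,298), yellow end toward the viewer at (329,318), the knob at (317,208) and the felt at (323,176). The top view has the level at (222,238), yellow end lower left at (202,264), the knob at (313,205) and the felt at (389,187).

```bash
cat > h.py <<'E'
import cv2,numpy as np
def cam(d):
    R=cv2.Rodrigues(np.array(d['rvec'],float))[0];t=np.array(d['tvec'],float).ravel()
    return R,t,-R.T@t
def ray(d,uv):
    R,t,C=cam(d);u,v=uv
    x,y=(u-d['cx'])/d['fx'],(v-d['cy'])/d['fy']
    if d.get('fish'):
        r=np.hypot(x,y);s=np.sin(r)/r if r>1e-9 else 1.;v_=np.array([x*s,y*s,np.cos(r)])
    else: v_=np.array([x,y,1.])
    return C,R.T@v_
def onz(d,uv,z):
    C,r=ray(d,uv);return C+r*(z-C[2])/r[2]
def tri(rs):
    A=np.zeros((3,3));b=np.zeros(3);
    for C,r in rs:
        r=r/np.linalg.norm(r);P=np.eye(3)-np.outer(r,r);A+=P;b+=P@C
    X=np.linalg.solve(A,b);return X,[np.linalg.norm(np.cross(X-C,r/np.linalg.norm(r))) for C,r in rs]
def blob(m,box=None):
    m=m.astype(np.uint8)
    if box is not None:
        k=np.zeros_like(m);x0,y0,x1,y1=box;k[y0:y1,x0:x1]=1;m=m*k
    n,l,s,c=cv2.connectedComponentsWithStats(m)
    if n<2: return None
    i=1+np.argmax(s[1:,4]);return c[i],s[i],(l==i)
def hsv(d): return cv2.cvtColor(d['image'],cv2.COLOR_RGB2HSV)
E
python3 - <<'E'
from h import *;import pickle
ims=pickle.load(open('ims0.pkl','rb'))
B={'top':dict(level=(185,200,255,275),knob=(298,190,330,222),felt=(335,160,440,215)),'side':dict(level=(275,262,350,335),knob=(300,192,335,225),felt=(300,148,345,204))}
F={}
for n,d in ims.items():
    H=hsv(d);h,s,v=H[...,0].astype(int),H[...,1].astype(int),H[...,2].astype(int)
    b=B[n]
    M=dict(yel=((h>22)&(h<34)&(s>180)&(v>120),b['level']),green=((h>38)&(h<75)&(s>120)&(v>60),b['level']),
      lev=((((h>174)|(h<5))&(s>150)|((h>22)&(h<75)&(s>120))|(v<45)),b['level']),
      knob=((v<60),b['knob']),felt=((s<70)&(v>70),b['felt']))
    for k,(m,bx) in M.items():
        r=blob(m,bx)
        if r is None: print(n,k,None);continue
        c,st,l=r
        rect=cv2.minAreaRect(np.argwhere(l)[:,::-1].astype(np.float32))
        print(n,k,c.round(1),st,np.round(rect[1],1));F[n,k]=(c,cv2.boxPoints(rect))
d=ims['top']
for k,z in dict(yel=36,green=36,lev=30,knob=114,felt=73).items():
    if ('top',k) in F: print(k,onz(d,F['top',k][0],z).round(1),[onz(d,p,z)[:2].round(0) for p in F['top',k][1]])
for k in('yel','green','knob','felt'):
    if ('top',k) in F and ('side',k) in F:
        X,e=tri([ray(ims[n],F[n,k][0]) for n in ims]);print('tri',k,X.round(1),np.round(e,1))
E
```

```text
side yel [328.3 314.7] [323 308  14  21  85] [ 9.9 20.9]
side green [319.6 301.9] [308 293  23  19 162] [23.3  7.8]
side lev [307.8 295.4] [ 284  269   53   60 1085] [67.5 20.1]
side knob [316.7 206.8] [309 198  17  18 256] [17. 16.]
side felt [322.6 177. ] [309 157  27  40 825] [21.7 40.6]
top yel [200.3 263.2] [196 259  10  10  47] [10.6  4.4]
top green [210.  249.9] [201 239  19  23 158] [ 7.2 24.2]
top lev [222.2 234.8] [200 211  48  53 515] [13.8 64. ]
top knob [313.7 204.7] [305 196  18  19 252] [18. 17.]
top felt [388.3 187.2] [ 346  166   86   43 1909] [23.3 82.8]
yel [489.6 367.2  36. ] [array([494., 380.]), array([501., 374.]), array([485., 355.]), array([478., 361.])]
green [516.8 343.3  36. ] [array([503., 367.]), array([543., 331.]), array([531., 319.]), array([491., 355.])]
lev [549.1 314.4  30. ] [array([510., 377.]), array([613., 274.]), array([589., 251.]), array([487., 355.])]
knob [575.6  95.9 114. ] [array([597., 112.]), array([592.,  76.]), array([553.,  81.]), array([558., 117.])]
felt [602.7 -77.3  73. ] [array([616.,  19.]), array([ 643., -170.]), array([ 589., -174.]), array([563.,  13.])]
tri yel [491.5 369.   30.4] [1.4 1.4]
tri green [516.7 343.4  35.8] [0.2 0.2]
tri knob [579.4  95.6  93.5] [0.4 0.4]
tri felt [603.7 -78.3  67.8] [0.1 0.1]
```

```bash
python3 - <<'E'
import cv2,numpy as np
a=cv2.imread('pics/top0.png');b=cv2.imread('pics/side0.png')
A=cv2.resize(a[195:280,175:345],None,fx=4.7,fy=4.7,interpolation=cv2.INTER_NEAREST)
cv2.imwrite('pics/c1.png',A[:,:799])
E
```

```text
(no output)
```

Felt centre is about (603,-77.5,73) and the knob is at (579.5,95.6), 175 mm apart as it should be, so the shelf's +y points at about 98°. The vial is at (516.7,343.4,36) with the level's axis at about 137.5°, which puts the level centre at about (544,318). I'll move above it.

servo_tool:
  motion:
    - [-1,2.7,-2.2,-0.5,0,0,-2]
    - [-1,2.7,-2.2,-0.5,0,0,-2]
    - [-1,2.7,-2.2,-0.5,0,0,-2]
    - [-1,2.7,-2.2,-0.5,0,0,-2]
    - [-1,2.7,-2.2,-0.5,0,0,-2]
    - [-1,2.7,-2.2,-0.5,0,0,-2]
    - [-1,2.7,-2.2,-0.5,0,0,-2]
    - [-1,2.7,-2.2,-0.5,0,0,-2]
    - [-1,2.7,-2.2,-0.5,0,0,-2]
    - [-1,2.7,-2.2,-0.5,0,0,-2]

```text
t: 0.93
tool_pos: [436.1, 407.3, 180.9]
tool_rot: [-3.141, -0.0, 2.534]
ft_force: [0.6, 0.8, -0.0]
opening: 1.0
```

servo_tool:
  motion:
    - [-1,2.7,-2.2,-0.5,0,0,-2]
    - [-1,2.7,-2.2,-0.5,0,0,-2]
    - [-1,2.7,-2.2,-0.5,0,0,-2]
    - [-1,2.7,-2.2,-0.5,0,0,-2]
    - [-1,0,0,0,0,0,0]
    - [-1,0,0,0,0,0,0]
    - [-1,0,0,0,0,0,0]

```text
t: 1.52
tool_pos: [542.7, 320.5, 160.9]
tool_rot: [-3.141, -0.001, 2.396]
ft_force: [0.1, -0.0, 0.2]
opening: 0.999
```

```bash
python3 - <<'E'
from bench import arm
import cv2,pickle
d=arm.get_image('wrist');d['fish']=1
pickle.dump(d,open('w1.pkl','wb'));cv2.imwrite('pics/w1.png',d['image'][:,:,::-1])
s=arm.get_state();print(s['t'],s['tool_pos'].round(1),s['tool_rot'].round(4),s['ft_force'].round(2),d['fx'],d['cx'],d['cy'])
E
```

```text
1.5667 [542.4 321.  161.1] [-3.1411e+00 -4.0000e-04  2.3966e+00] [-0.86 -0.47 -0.44] 309.70691628693146 315.43627440463933 200.47121179848202
```

View pics/w1.png

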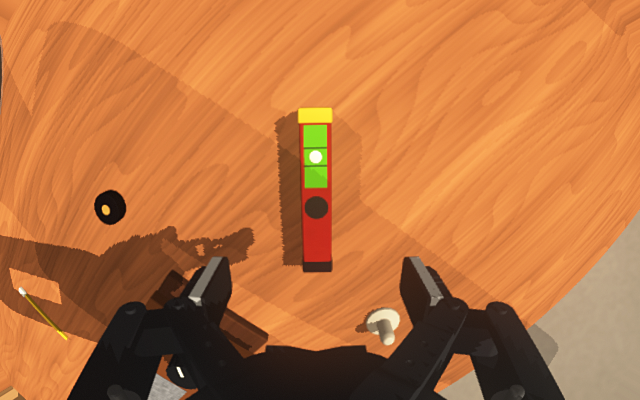

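The wrist view shows the level nearly upright in the image: top end (315,108), bottom end (317,271), bubble (316,157), lines at rows 148 and 167. I'll cast these onto z=36.

```bash
python3 - <<'E'
from h import *;import pickle
d=pickle.load(open('w1.pkl','rb'));H=hsv(d).astype(int);h,s,v=H[...,0],H[...,1],H[...,2]
bx=(285,95,345,285)
g=blob((h>38)&(h<75)&(s>120),bx)
lev=blob(((h>172)|(h<4))&(s>150)|(h>22)&(h<75)&(s>150),bx)
for n,r in(('g',g),('lev',lev)):
    print(n,r[0].round(1),r[1],[onz(d,p,36)[:2].round(1) for p in cv2.boxPoints(cv2.minAreaRect(np.argwhere(r[2])[:,::-1].astype(np.float32)))])
a=onz(d,(315.5,108),36);b=onz(d,(317.3,263),36)
print(a,b,np.linalg.norm(a-b),np.degrees(np.arctan2(*(a-b)[1::-1])))
E
```

```text
g [315.3 155.3] [ 304  125   23   62 1237] [array([493.3, 354.8]), array([506.1, 368.7]), array([546.4, 331.9]), array([533. , 317.4])]
lev [316.1 195.2] [ 302  124   29  138 2963] [array([491.5, 354.1]), array([507.8, 371.8]), array([605.9, 283.6]), array([587.2, 263.3])]
[489.20297056 372.01752982  36.        ] [599.06324206 272.85370197  36.        ] 147.9957567203544 137.92945622473616
```

The three estimates of the level's centre agree to about 3 mm, mostly along its length. I'll grasp at (546.5,318.4).

servo_tool:
  motion:
    - [-1,0.35,-0.25,-3,0,0,0.5]
    - [-1,0,0,-3.5,0,0,0]
    - [-1,0,0,-3.5,0,0,0]
    - [-1,0,0,-3,0,0,0]
    - [-1,0,0,-1.5,0,0,0]
    - [-1,0,0,-1,0,0,0]
    - [0,0,0,0,0,0,0]
    - [0.6,0,0,0,0,0,0]
    - [1,0,0,0,0,0,0]
    - [1,0,0,0,0,0,0]
  squeeze: 40

```text
t: 2.4
tool_pos: [547.3, 318.9, 7.8]
tool_rot: [3.139, 0.001, 2.405]
ft_force: [1.1, 0.4, -0.3]
opening: 0.452
```

servo_tool:
  motion:
    - [1,0,0,0,0,0,0]
    - [1,0,0,0,0,0,0]
    - [1,0,0,0,0,0,0]
    - [1,0,0,0,0,0,0]

```text
t: 2.73
tool_pos: [547.3, 318.6, 7.8]
tool_rot: [3.14, 0.001, 2.405]
ft_force: [-2.3, 0.8, 8.4]
opening: 0.344
```

servo_tool:
  motion:
    - [1,0,0,2,0,0,0]
    - [1,0,0,4,0,0,0]
    - [1,0,0,4,0,0,0]
    - [1,0,0,4,0,0,0]
    - [1,0.5,-3.6,2,0,0,-3.6]
    - [1,0.5,-3.6,0,0,0,-3.6]
    - [1,0.5,-3.6,0,0,0,-3.6]
    - [1,0.5,-3.6,0,0,0,-3.6]
    - [1,0.5,-3.6,0,0,0,-3.6]
    - [1,0.5,-3.6,0,0,0,-3.6]

```text
t: 3.57
tool_pos: [576.6, 100.5, 167.2]
tool_rot: [3.14, 0.0, 2.025]
ft_force: [0.2, 0.4, -2.2]
opening: 0.346
```

servo_tool:
  motion:
    - [1,0.5,-3.6,0,0,0,-3.6]
    - [1,0.5,-3.6,0,0,0,-3.6]
    - [1,0.5,-3.6,0,0,0,-3.6]
    - [1,0.5,-3.6,0,0,0,-3.6]
    - [1,0.5,-3.6,0,0,0,-3.6]
    - [1,0,0,0,0,0,0]
    - [1,0,0,0,0,0,0]
    - [1,0,0,0,0,0,0]

```text
t: 4.23
tool_pos: [601.4, -78.0, 166.7]
tool_rot: [3.141, -0.0, 1.713]
ft_force: [0.2, 0.4, -3.0]
opening: 0.348
```

```bash
python3 - <<'E'
from bench import arm
import cv2,pickle
d=arm.get_image('wrist');d['fish']=1
pickle.dump(d,open('w2.pkl','wb'));cv2.imwrite('pics/w2.png',d['image'][:,:,::-1])
s=arm.get_state();print(s['t'],s['tool_pos'].round(1),s['tool_rot'].round(4),s['ft_force'].round(2))
E
```

```text
4.2833 [601.4 -77.3 166.6] [ 3.1414e+00 -2.0000e-04  1.7142e+00] [ 0.72 -0.02 -2.57]
```

View pics/w2.png

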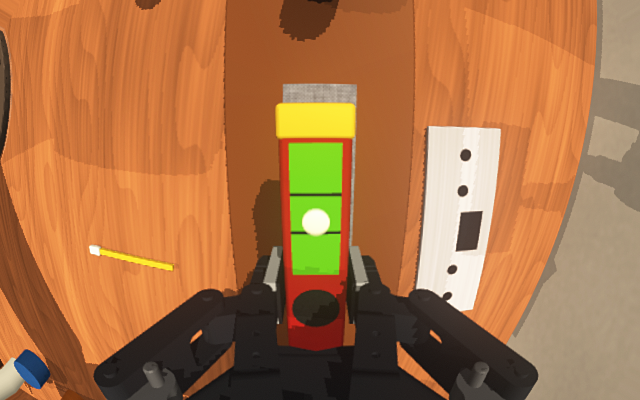

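The level is held straight above the shelf, with the shelf and felt centre at column ~320 and the level at 316. I'll shift +2 mm in x and lower it.

servo_tool:
  motion:
    - [1,0.2,0,-2.5,0,0,0]
    - [1,0,0,-3,0,0,0]
    - [1,0,0,-1.5,0,0,0]
    - [1,0,0,-0.6,0,0,0]
    - [1,0,0,-0.3,0,0,0]
    - [1,0,0,-0.3,0,0,0]
    - [1,0,0,-0.2,0,0,0]
    - [1,0,0,0,0,0,0]

```text
t: 4.95
tool_pos: [604.1, -77.6, 83.0]
tool_rot: [3.14, 0.0, 1.714]
ft_force: [0.2, 0.8, -1.6]
opening: 0.34
```

servo_tool:
  motion:
    - [1,0,0,-0.2,0,0,0]
    - [1,0,0,-0.1,0,0,0]
    - [0.2,0,0,0,0,0,0]
    - [0.1,0,0,0,0,0,0]
    - [0,0,0,0,0,0,0]
    - [-0.2,0,0,0,0,0,0]
    - [-0.2,0,0,0,0,0,0]
    - [-0.2,0,0,2,0,0,0]
    - [-0.2,0,0,3.5,0,0,0]
    - [-0.2,0,0,2,0,0,0]

```text
t: 5.78
tool_pos: [604.0, -78.0, 156.4]
tool_rot: [3.141, 0.0, 1.714]
ft_force: [1.1, -0.3, 0.3]
opening: 0.603
```

servo_tool:
  motion:
    - [1,0,0,0,0,0,0]
    - [1,0,0,0,0,0,0]
    - [1,0,0,0,0,0,0]
    - [1,0,0,0,0,0,0]
    - [1,0,0,0,0,0,0]
    - [1,0,0,0,0,0,0]
    - [1,0,0,0,0,0,0]

```text
t: 6.37
tool_pos: [603.3, -77.8, 153.7]
tool_rot: [-3.141, -0.0, 1.714]
ft_force: [0.3, -0.2, 0.0]
opening: 0.003
```

```bash
python3 - <<'E'
from bench import arm
import cv2,pickle,numpy as np
d=arm.get_image('wrist');d['fish']=1
e=arm.get_image('top')
pickle.dump((d,e),open('w3.pkl','wb'));
c=cv2.resize(e['image'][140:250,280:500,::-1],(800,400))
cv2.imwrite('pics/w3.png',d['image'][:,:,::-1])
s=arm.get_state();print(s['t'],s['tool_pos'].round(1),s['ft_force'].round(2),s['opening'])
E
```

```text
6.4667 [603.4 -77.8 153.9] [-0.66  0.39 -0.91] 0.0031130342345519354
```

View pics/w3.png

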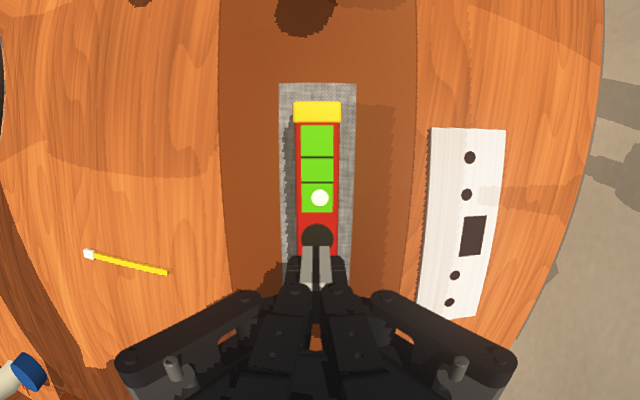

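The level stands on the felt along the shelf, with the bubble at (319,198) and the lines at rows 157 and 182. That is about -18 mm, so the knob needs about 2.2 rad. First press now: level top is near 109, and I'll push to about 100.

servo_tool:
  motion:
    - [1,0,0,-2,0,0,0]
    - [1,0,0,-2,0,0,0]
    - [1,0,0,-0.3,0,0,0]
    - [1,0,0,-0.3,0,0,0]
    - [1,0,0,-0.3,0,0,0]
    - [1,0,0,-0.2,0,0,0]
    - [1,0,0,-0.1,0,0,0]
    - [1,0,0,0,0,0,0]
    - [1,0,0,0,0,0,0]

```text
t: 7.22
tool_pos: [603.7, -77.8, 103.3]
tool_rot: [3.141, 0.0, 1.714]
ft_force: [-5.0, 1.1, 5.8]
opening: 0.001
```

servo_tool:
  motion:
    - [1,0,0,-0.2,0,0,0]
    - [1,0,0,-0.2,0,0,0]
    - [1,0,0,-0.1,0,0,0]
    - [1,0,0,0,0,0,0]
    - [1,0,0,0,0,0,0]
    - [1,0,0,0,0,0,0]
    - [1,0,0,0,0,0,0]
    - [1,0,0,0,0,0,0]
    - [1,0,0,0,0,0,0]
    - [1,0,0,0,0,0,0]

```text
t: 8.05
tool_pos: [603.7, -77.8, 98.7]
tool_rot: [3.141, 0.0, 1.714]
ft_force: [-6.5, 1.7, 13.0]
opening: 0.001
```

```bash
python3 - <<'E'
from bench import arm
import cv2,pickle,numpy as np
s=arm.get_state();print(s['t'],s['tool_pos'].round(1),s['tool_rot'].round(4),s['ft_force'].round(2),s['wrist_torque'].round(2))
e=arm.get_image('side');d=arm.get_image('wrist');d['fish']=1
pickle.dump((d,e),open('w4.pkl','wb'))
a=e['image'][120:260,230:400];a=cv2.resize(a,None,fx=2.35,fy=2.35)
b=d['image'][60:300,200:440]
b=cv2.resize(b,(400,400));o=np.zeros((400,800,3),np.uint8);o[:329,:399]=a[:329,:399];o[:,400:]=b
cv2.imwrite('pics/w4.png',o[:,:,::-1])
E
```

```text
8.05 [603.7 -77.8  98.7] [3.1409e+00 2.0000e-04 1.7137e+00] [-6.48  1.69 13.02] [ 0.16  1.14 -0.03]
```

View pics/w4.png

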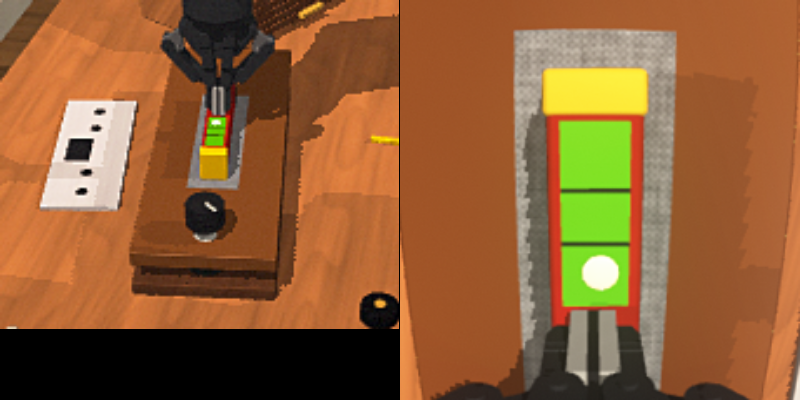

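The press shows in the force (13 N, about 8–9 mm of sink, short of the 21 N stop). The level is flat and centred on the felt, with the bubble still below the lower line. Next is the knob.

servo_tool:
  motion:
    - [1,0,0,2.5,0,0,0]
    - [-1,0,0,4,0,0,0]
    - [-1,-0.4,2.89,1,0,0,7]
    - [-1,-0.4,2.89,0,0,0,7]
    - [-1,-0.4,2.89,0,0,0,7]
    - [-1,-0.4,2.89,0,0,0,7]
    - [-1,-0.4,2.89,0,0,0,7]
    - [-1,-0.4,2.89,0,0,0,7]
    - [-1,0,0,0,0,0,0]
    - [-1,0,0,0,0,0,0]

```text
t: 8.98
tool_pos: [579.8, 97.1, 173.2]
tool_rot: [3.14, 0.001, 2.449]
ft_force: [0.8, 0.3, 0.2]
opening: 1.001
```

```bash
python3 - <<'E'
from bench import arm
from h import *
d=arm.get_image('wrist');d['fish']=1
t=arm.get_image('top')
import pickle;pickle.dump((d,t),open('w5.pkl','wb'))
s=arm.get_state();print(s['t'],s['tool_pos'].round(1),s['tool_rot'].round(3),s['ft_force'].round(2))
cv2.imwrite('pics/w5.png',d['image'][:,:,::-1])
R,tt,C=cam(d);p=R@np.array([579.5,95.6,108])+tt;r=np.arctan2(np.hypot(*p[:2]),p[2]);u=p[:2]/np.hypot(*p[:2])*r*d['fx']+[d['cx'],d['cy']];print('expected knob top',u.round(1))
E
```

```text
9.0833 [580.   95.3 172.9] [3.141e+00 1.000e-03 2.446e+00] [-0.08  0.06 -0.48]
expected knob top [311.4 215.8]
```

View pics/w5.png

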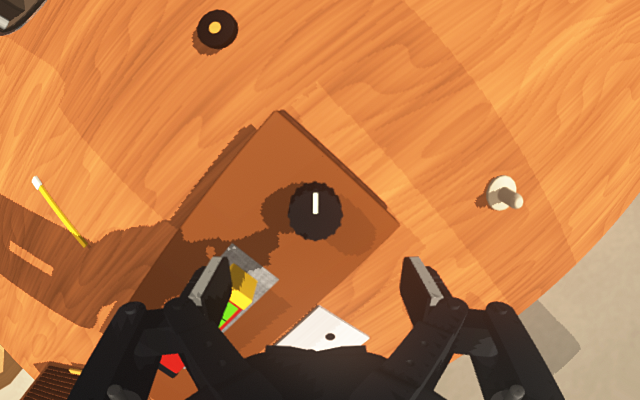

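The knob shows at about (315,210) against the predicted (311,216), so a few mm off. I'll refine from the images already taken.

```bash
python3 - <<'E'
from h import *;import pickle
d,t=pickle.load(open('w5.pkl','rb'));w3=pickle.load(open('w3.pkl','rb'))[0]
print('felt end w3',onz(w3,(317.5,84),73).round(1), 'felt edges', onz(w3,(280,150),73).round(1),onz(w3,(355,150),73).round(1))
for tm,dd,bx in(('wrist',d,(270,165,360,260)),):
    v=hsv(dd)[...,2]; m=blob(v<62,bx)
    print(m[1])
    sub=m[2]; rows=np.where(sub.any(1))[0]; 
    ys,xs=np.where(sub)
    # top half arc: highest pixel per column
    pts=[(x,ys[xs==x].min()) for x in range(xs.min()+2,xs.max()-1)]
    pts=np.array([p for p in pts if p[1]<210],float)
    A=np.c_[2*pts,np.ones(len(pts))];s=np.linalg.lstsq(A,(pts**2).sum(1),rcond=None)[0]
    print('circ',s[:2].round(1),np.sqrt(s[2]+s[0]**2+s[1]**2).round(1))
    for z in(106,110): print(z,onz(dd,s[:2],z).round(1))
    print('mark inner end',onz(dd,(315.5,214),109).round(1))
i0=pickle.load(open('ims0.pkl','rb'))
for n,bx in(('top',(298,190,330,222)),('side',(300,192,335,225))):
    m=blob(hsv(i0[n])[...,2]<60,bx)[2];ys,xs=np.where(m)
    pts=np.array([(x,ys[xs==x].min()) for x in range(xs.min(),xs.max()+1)],float)
    print(n,'x mid',(xs.min()+xs.max())/2,'top',ys.min(),'bot',ys.max())
E
```

```text
felt end w3 [593.   15.4  73. ] felt edges [572.8 -35.8  73. ] [627.  -27.9  73. ]
[ 288  182   54   58 1875]
circ [314. 208.] 25.0
106 [576.7 100.4 106. ]
110 [575.6 101.3 110. ]
mark inner end [580.  99. 109.]
top x mid 313.5 top 196 bot 214
side x mid 317.0 top 198 bot 215
```

servo_tool:
  motion:
    - [-1,-0.05,0.15,-3,0,0,0]
    - [-1,0,0,-3.5,0,0,0]
    - [-1,0,0,-2,0,0,0]
    - [-1,0,0,-1,0,0,0]
    - [0,0,0,0,0,0,0]
    - [0.1,0,0,0,0,0,0]
    - [0.3,0,0,0,0,0,0]
    - [1,0,0,0,0,0,0]
    - [1,0,0,0,0,0,0]
    - [1,0,0,0,0,0,0]
  squeeze: 30

```text
t: 9.92
tool_pos: [579.7, 96.8, 78.3]
tool_rot: [3.141, 0.001, 2.447]
ft_force: [1.2, -5.2, 1.3]
opening: 0.434
```

```bash
python3 - <<'E'
from bench import arm
s=arm.get_state();print(s['t'],s['tool_pos'].round(1),s['tool_rot'].round(4),s['ft_force'].round(2),s['wrist_torque'].round(2),s['opening'],s['qpos'].round(2))
E
```

```text
9.9167 [579.7  96.8  78.3] [3.1407e+00 1.4000e-03 2.4469e+00] [ 1.23 -5.22  1.35] [-0.98 -0.01  0.08] 0.43385467969992025 [ 0.11  0.59  1.87 -0.    0.68 -0.76]
```

servo_tool:
  motion:
    - [1,0,-0.1,0.02,0,0,-6]
    - [1,0,0,0.03,0,0,-6]
    - [1,0,0,0.03,0,0,-6]
    - [1,0,0,0.03,0,0,-6]
    - [1,0,0,0.03,0,0,-6]
    - [1,0,0,0.03,0,0,-6]
    - [1,0,0,0.03,0,0,-6]
    - [1,0,0,0.03,0,0,-6]
    - [1,0,0,0.03,0,0,-6]
    - [1,0,0,0,0,0,0]

```text
t: 10.75
tool_pos: [580.2, 96.2, 80.7]
tool_rot: [3.139, -0.0, 1.499]
ft_force: [1.9, -2.9, 1.7]
opening: 0.438
```

```bash
cat > bub.py <<'E'
from bench import arm
from h import *
import sys,pickle
d=arm.get_image('top');pickle.dump(d,open(sys.argv[1]+'.pkl','wb'))
s=arm.get_state();print(s['t'],s['tool_pos'].round(1),s['tool_rot'].round(3),s['ft_force'].round(2),s['wrist_torque'].round(2),round(s['opening'],3))
H=hsv(d).astype(int);h,S,v=H[...,0],H[...,1],H[...,2]
bx=(325,150,450,230)
g=blob((h>38)&(h<75)&(S>100)&(v>50),bx)
print('green',g and (g[0].round(1),g[1]))
if g:
    x,y,w,hh=g[1][:4];sub=d['image'][y-3:y+hh+3,x-3:x+w+3]
    wm=((S<110)&(v>150));b=blob(wm,(x-2,y-2,x+w+2,y+hh+2));print('white',b and (b[0].round(1),b[1]))
    if b:print('bubble world',onz(d,b[0],109).round(1))
cv2.imwrite('pics/%s.png'%sys.argv[1],cv2.resize(d['image'][150:230,300:460,::-1],(800,400)))
E
python3 bub.py b1
```

```text
10.8 [580.1  96.2  80.6] [ 3.139 -0.     1.506] [ 3.17 -1.21  1.57] [-0.22 -1.18 -0.08] 0.437
green None
```

View pics/b1.png

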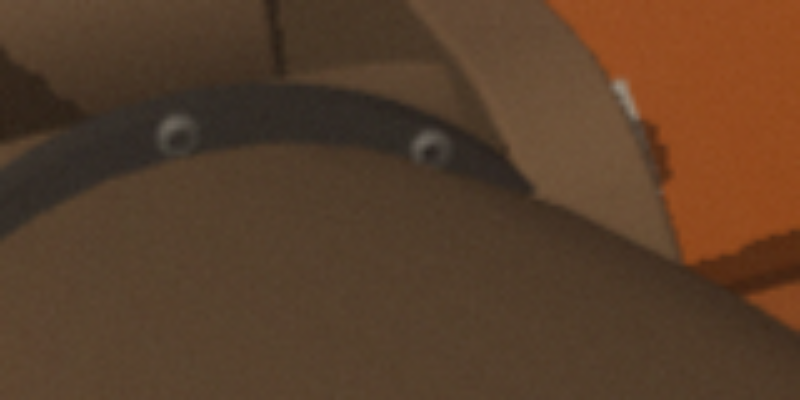

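The arm blocks the top view, so I'll read the bubble from the side camera numerically and keep turning.

servo_tool:
  motion:
    - [1,0,0,0.03,0,0,-6]
    - [1,0,0,0.03,0,0,-6]
    - [1,0,0,0.03,0,0,-6]
    - [1,0,0,0.03,0,0,-6]
    - [1,0,0,0.03,0,0,-6]
    - [1,0,0,0.03,0,0,-6]
    - [1,0,0,0.02,0,0,-6]
    - [1,0,0,0,0,0,0]
    - [1,0,0,0,0,0,0]
    - [1,0,0,0,0,0,0]

```text
t: 11.63
tool_pos: [580.1, 95.7, 82.5]
tool_rot: [3.14, -0.001, 0.776]
ft_force: [4.2, -6.3, 2.2]
opening: 0.436
```

servo_tool:
  motion:
    - [1,0,0,0,0,0,0]
    - [1,0,0,0,0,0,0]
    - [1,0,0,0,0,0,0]
    - [1,0,0,0,0,0,0]
    - [1,0,0,0,0,0,0]
    - [1,0,0,0,0,0,0]
    - [1,0,0,0,0,0,0]
    - [1,0,0,0,0,0,0]

```text
t: 12.3
tool_pos: [580.1, 95.7, 82.4]
tool_rot: [3.14, -0.001, 0.776]
ft_force: [4.0, -6.5, 1.9]
opening: 0.434
```

```bash
cat > bub.py <<'E'
from bench import arm
from h import *
import sys,pickle
z=float(sys.argv[2]) if len(sys.argv)>2 else 109
s=arm.get_state();print(s['t'],s['tool_pos'].round(1),s['tool_rot'].round(3),s['ft_force'].round(2),s['wrist_torque'].round(2),round(s['opening'],3))
out=[]
ax=np.array([np.cos(np.radians(98)),np.sin(np.radians(98))]);ln=np.array([ax[1],-ax[0]])
for n,bx in(('side',(300,140,350,205)),('wrist',(150,0,500,330))):
    d=arm.get_image(n);d['fish']=n=='wrist';pickle.dump(d,open(f'{sys.argv[1]}{n}.pkl','wb'))
    im=d['image'];h,S,v=[a.astype(int) for a in cv2.split(hsv(d))]
    g=blob(((h>36)&(h<78)&(S>90)&(v>40)),bx)
    out.append(im)
    if g is None: print(n,'none');continue
    # whole vial: close the mask over lines and bubble
    m=cv2.dilate(((h>36)&(h<78)&(S>90)&(v>40)).astype(np.uint8),np.ones((5,5)))
    g=blob(m,bx);x,y,w,hh=g[1][:4]
    G=np.argwhere(g[2]&(h>36)&(h<78)&(S>90)&(v>40))[:,::-1]
    P=np.array([onz(d,p,z)[:2] for p in G]);a=P@ax
    b=blob((S<90)&(v>150)&g[2]);
    if b is None: print(n,'green',a.min(),a.max(),'no bubble',g[1]);continue
    bw=onz(d,b[0],z)[:2]
    K=np.argwhere(g[2]&(v<60))[:,::-1]
    print(n,'vial len',(a.max()-a.min()).round(1),'bubble mm from middle',(bw@ax-(a.max()+a.min())/2).round(1),'px',b[0].round(1),b[1],'lateral',(bw@ln-np.mean(P@ln)).round(1),g[1])
a=cv2.resize(out[0][120:240,260:380],(400,400),interpolation=cv2.INTER_CUBIC);c=cv2.resize(out[1],(400,250))
o=np.zeros((400,800,3),np.uint8);o[:,:400]=a;o[:250,400:]=c;cv2.imwrite(f'pics/{sys.argv[1]}.png',o[:,:,::-1])
E
python3 bub.py b2
```

```text
12.3 [580.1  95.7  82.4] [ 3.14e+00 -1.00e-03  7.76e-01] [ 3.95 -6.49  1.86] [-1.44 -1.22 -0.09] 0.434
side none
wrist none
```

View pics/b2.png

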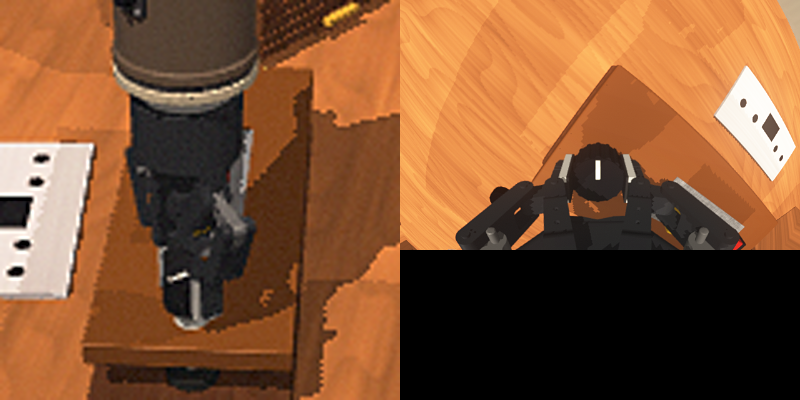

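Both views are blocked, but the knob mark has turned with the jaws. The pressed view gave about -16.6 mm, so I need about 2.1 rad in all, 24° more. Then I'll release and go back over the level to look.

servo_tool:
  motion:
    - [1,0,0,0.03,0,0,-6]
    - [1,0,0,0.03,0,0,-6]
    - [1,0,0,0.03,0,0,-6]
    - [1,0,0,0.02,0,0,-6]
    - [1,0,0,0,0,0,0]
    - [0.2,0,0,0,0,0,0]
    - [-0.3,0,0,0,0,0,0]
    - [-0.6,0,0,0,0,0,0]
    - [-0.6,0,0,2.5,0,0,0]
    - [-0.6,0,0,4,0,0,0]

```text
t: 13.23
tool_pos: [576.1, 96.0, 145.3]
tool_rot: [-3.14, 0.007, 0.355]
ft_force: [0.3, -0.0, -0.3]
opening: 0.803
```

servo_tool:
  motion:
    - [-0.6,0.22,-1.73,1,0,0,7]
    - [1,0.22,-1.73,0,0,0,7]
    - [1,0.22,-1.73,0,0,0,7]
    - [1,0.22,-1.73,0,0,0,7]
    - [1,0.22,-1.73,0,0,0,7]
    - [1,0.22,-1.73,0,0,0,7]
    - [1,0.22,-1.73,0,0,0,7]
    - [1,0.22,-1.73,0,0,0,7]
    - [1,0.22,-1.73,0,0,0,7]
    - [1,0.22,-1.73,0,0,0,7]

```text
t: 14.07
tool_pos: [600.7, -77.4, 157.9]
tool_rot: [-3.141, -0.0, 1.583]
ft_force: [0.4, 0.5, 0.7]
opening: 0.001
```

servo_tool:
  motion:
    - [1,0,0,0,0,0,7]
    - [1,0,0,0,0,0,0]
    - [1,0,0,0,0,0,0]
    - [1,0,0,0,0,0,0]

```text
t: 14.4
tool_pos: [600.8, -76.3, 157.9]
tool_rot: [-3.141, -0.0, 1.693]
ft_force: [0.3, 1.0, -0.6]
opening: -0.001
```

```bash
python3 bub.py b3
```

```text
14.4 [600.8 -76.3 157.9] [-3.141 -0.     1.693] [ 0.32  0.96 -0.59] [ 0.07  0.   -0.02] -0.001
side vial len 76.2 bubble mm from middle 9.9 px [321.5 171.3] [320 171   4   2   6] lateral 0.2 [315 160  13  20 203]
wrist vial len 55.2 bubble mm from middle -1.4 px [319.2 176.2] [311 169  17  17 103] lateral 0.3 [ 301  129   36   89 2903]
```

View pics/b3.png

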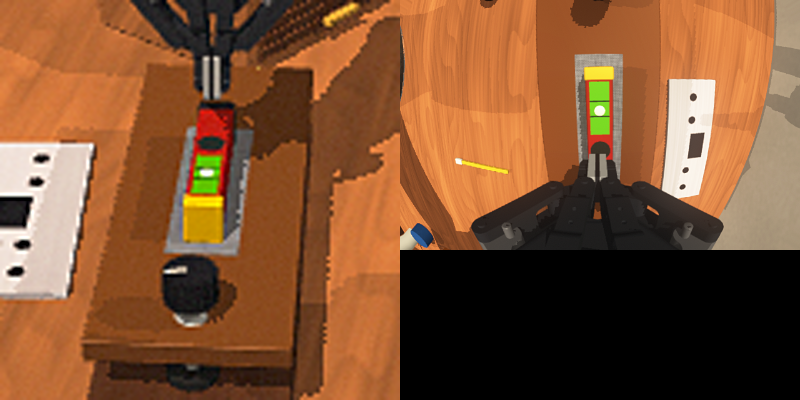

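Released; the level stands free and the bubble sits between the lines, about -1.4 mm from the vial's middle. I'll measure it against the lines themselves.

```bash
python3 - <<'E'
from h import *;import pickle
d=pickle.load(open('b3wrist.pkl','rb'));im=d['image'].astype(int)
h,S,v=[a.astype(int) for a in cv2.split(hsv(d))]
for c in(306,308,330): print(c,[(y,v[y,c]) for y in range(150,200) if v[y,c]<110])
row=[(y,S[y,319],v[y,319]) for y in range(163,192)];print(row)
b=blob((S<120)&(v>190),(300,150,338,200));print(b[0],b[1])
E
```

```text
306 [(162, np.int64(73)), (186, np.int64(78))]
308 [(162, np.int64(72)), (186, np.int64(69))]
330 [(161, np.int64(85)), (162, np.int64(104)), (185, np.int64(108)), (186, np.int64(81))]
[(163, np.int64(213), np.int64(219)), (164, np.int64(213), np.int64(225)), (165, np.int64(212), np.int64(221)), (166, np.int64(216), np.int64(220)), (167, np.int64(225), np.int64(218)), (168, np.int64(157), np.int64(228)), (169, np.int64(0), np.int64(255)), (170, np.int64(0), np.int64(255)), (171, np.int64(5), np.int64(254)), (172, np.int64(8), np.int64(254)), (173, np.int64(10), np.int64(254)), (174, np.int64(12), np.int64(254)), (175, np.int64(14), np.int64(254)), (176, np.int64(15), np.int64(254)), (177, np.int64(17), np.int64(254)), (178, np.int64(18), np.int64(254)), (179, np.int64(19), np.int64(254)), (180, np.int64(21), np.int64(254)), (181, np.int64(22), np.int64(253)), (182, np.int64(24), np.int64(254)), (183, np.int64(26), np.int64(255)), (184, np.int64(40), np.int64(255)), (185, np.int64(86), np.int64(170)), (186, np.int64(86), np.int64(77)), (187, np.int64(207), np.int64(174)), (188, np.int64(215), np.int64(225)), (189, np.int64(215), np.int64(222)), (190, np.int64(212), np.int64(220)), (191, np.int64(213), np.int64(220))]
[319.06086957 176.67826087] [311 169  18  16 230]
```

The bubble centre is about 1.8 mm low of the lines' middle. That is inside, but the margin is thin, so I'll add about 12° more.

servo_tool:
  motion:
    - [-0.5,-0.35,2.86,0,0,0,0]
    - [-0.5,-0.35,2.86,0,0,0,0]
    - [-0.5,-0.35,2.86,0,0,0,0]
    - [-0.5,-0.35,2.86,0,0,0,0]
    - [-0.5,-0.35,2.86,0,0,0,0]
    - [-0.5,-0.35,2.86,0,0,0,0]
    - [-0.5,0,0,0,0,0,0]
    - [-0.5,0,0,-3,0,0,0]
    - [-0.5,0,0,-3,0,0,0]
    - [-0.5,0,0,-1.4,0,0,0]

```text
t: 15.33
tool_pos: [578.6, 95.2, 81.5]
tool_rot: [-3.139, -0.0, 1.696]
ft_force: [-0.8, -0.0, 0.2]
opening: 0.751
```

servo_tool:
  motion:
    - [0.1,0,0,0,0,0,0]
    - [0.5,0,0,0,0,0,0]
    - [1,0,0,0,0,0,0]
    - [1,0,0,0,0,0,0]
    - [1,0,0,0,0,0,0]
    - [1,0,0,0,0,0,0]
    - [1,0,0,0.02,0,0,-4]
    - [1,0,0,0.02,0,0,-4]
    - [1,0,0,0.01,0,0,-4]
    - [1,0,0,0,0,0,0]

```text
t: 16.17
tool_pos: [580.4, 94.7, 85.0]
tool_rot: [3.141, -0.0, 1.483]
ft_force: [-2.4, 1.8, 0.0]
opening: 0.434
```

servo_tool:
  motion:
    - [1,0,0,0,0,0,0]
    - [0.1,0,0,0,0,0,0]
    - [-0.3,0,0,0,0,0,0]
    - [-0.6,0,0,0,0,0,0]
    - [-0.6,0,0,0,0,0,0]
    - [-0.6,0,0,2.5,0,0,0]
    - [-0.6,0,0,4,0,0,0]
    - [-0.6,0,0,1,0,0,0]

```text
t: 16.83
tool_pos: [582.1, 94.9, 163.9]
tool_rot: [3.137, -0.001, 1.487]
ft_force: [1.7, -0.3, 1.1]
opening: 0.801
```

servo_tool:
  motion:
    - [1,0.37,-2.9,0,0,0,4]
    - [1,0.37,-2.9,0,0,0,4]
    - [1,0.37,-2.9,0,0,0,4]
    - [1,0.37,-2.9,0,0,0,1]
    - [1,0.37,-2.9,0,0,0,0]
    - [1,0.37,-2.9,0,0,0,0]
    - [1,0,0,0,0,0,0]
    - [1,0,0,0,0,0,0]
    - [1,0,0,0,0,0,0]
    - [1,0,0,0,0,0,0]

```text
t: 17.67
tool_pos: [602.1, -78.5, 159.5]
tool_rot: [-3.142, -0.0, 1.714]
ft_force: [0.1, 0.3, 0.4]
opening: 0.002
```

```bash
cat > m.py <<'E'
from h import *;import pickle,sys
d=pickle.load(open(sys.argv[1]+'wrist.pkl','rb'))
h,S,v=[a.astype(int) for a in cv2.split(hsv(d))]
g=blob(cv2.dilate(((h>36)&(h<78)&(S>90)).astype(np.uint8),np.ones((5,5))),(200,50,450,320));x,y,w,hh=g[1][:4]
for c in(x+5,x+7,x+w-8): print('dark',c,[(r,int(v[r,c])) for r in range(y+8,y+hh-8) if v[r,c]<120])
b=blob((S<120)&(v>190),(x,y,x+w,y+hh));print(b[0],b[1])
E
python3 bub.py b4; python3 m.py b4
```

```text
17.6667 [602.1 -78.5 159.5] [-3.142 -0.     1.714] [0.1  0.26 0.36] [-0.03  0.02  0.02] 0.002
side vial len 50.4 bubble mm from middle -1.8 px [321.7 171.6] [320 171   4   2   7] lateral -0.7 [315 165  13  15 179]
wrist vial len 55.4 bubble mm from middle -0.1 px [318.6 170.5] [311 163  16  16 106] lateral 0.1 [ 301  125   36   89 2908]
dark 306 [(158, 74), (182, 94)]
dark 308 [(158, 73), (182, 94)]
dark 329 [(158, 78), (182, 95)]
[318.52017937 170.70852018] [311 163  16  16 223]
```

The bubble is now about 0.5 mm from the middle with the level standing free and settled. Final press.

servo_tool:
  motion:
    - [1,0.1,0,-2.5,0,0,0]
    - [1,0,0,-2,0,0,0]
    - [1,0,0,-0.4,0,0,0]
    - [1,0,0,-0.3,0,0,0]
    - [1,0,0,-0.2,0,0,0]
    - [1,0,0,-0.2,0,0,0]
    - [1,0,0,-0.2,0,0,0]
    - [1,0,0,-0.1,0,0,0]
    - [1,0,0,0,0,0,0]
    - [1,0,0,0,0,0,0]

```text
t: 18.6
tool_pos: [603.6, -79.0, 101.7]
tool_rot: [3.141, 0.0, 1.714]
ft_force: [-3.6, 3.8, 8.7]
opening: -0.0
```

servo_tool:
  motion:
    - [1,0,0,-0.1,0,0,0]
    - [1,0,0,0,0,0,0]
    - [1,0,0,0,0,0,0]
    - [1,0,0,0,0,0,0]
    - [1,0,0,0,0,0,0]
    - [1,0,0,0,0,0,0]
    - [1,0,0,0,0,0,0]
    - [1,0,0,0,0,0,0]
    - [1,0,0,0,0,0,0]
    - [1,0,0,0,0,0,0]

```text
t: 19.43
tool_pos: [603.7, -79.1, 100.9]
tool_rot: [3.14, 0.0, 1.714]
ft_force: [-3.4, 2.8, 10.2]
opening: 0.003
```

```bash
python3 bub.py b5 100; python3 m.py b5
```

```text
19.4333 [603.7 -79.1 100.9] [3.14  0.    1.714] [-3.36  2.76 10.24] [ 0.59  0.74 -0.04] 0.003
side vial len 50.5 bubble mm from middle 0.3 px [321.5 174. ] [320 173   4   3   8] lateral -0.2 [315 167  13  15 176]
wrist vial len 55.6 bubble mm from middle 0.7 px [316.9 190.9] [306 181  23  21 152] lateral -0.0 [ 294  133   47  114 4911]
dark 299 [(176, 65), (177, 88), (208, 60), (209, 91)]
dark 301 [(176, 65), (177, 89), (208, 61), (209, 89)]
dark 333 [(176, 68), (177, 89), (208, 63)]
[317.04197531 191.28641975] [306 181  23  22 405]
```

View pics/b5.png

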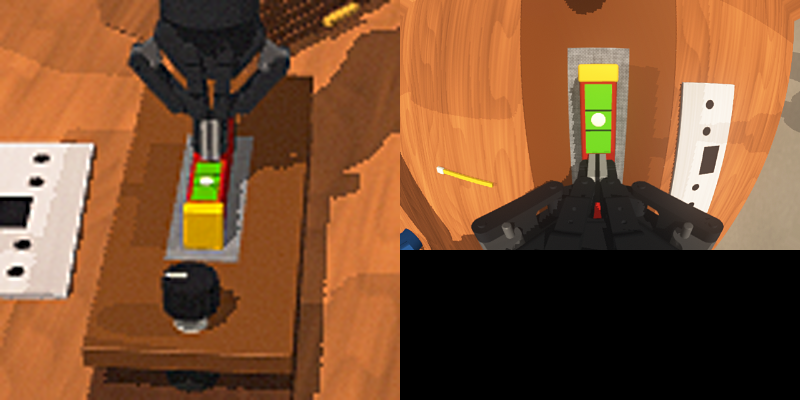

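Under a 10 N press (about 7 mm of sink) the bubble is about 0.6 mm from the lines' middle at rows 176 and 208, and the level is on the felt. Handing in.

```bash
python3 -c "
from bench import arm
print(arm.job_done())
s=arm.get_state();print(s['t'],s['ft_force'].round(1))"
```

```text
the job is handed in; nothing more can be done
None
the job is handed in; nothing more can be done
```

The job is done and was handed in at about 19.4 s of the 67 s allowed, with the arm still pressing the level down.

- **First press:** I stood the level on the felt along the shelf, yellow end towards the knob. I pressed it with the shut fingers to 13 N, about 8–9 mm of sink.
- **Levelling:** I turned the foot knob about 120° clockwise, which left the bubble 1.8 mm short of the middle. Another 12° brought it to about -0.5 mm from the middle, with the level standing free and settled.
- **Final press:** The last check read 10.2 N, about 7 mm of sink, short of the roughly 21 N stop. The bubble was about +0.6 mm from the middle of the lines, within the ±2.5 mm allowed.

**Checks that failed or disagreed:**
- The top and side cameras were blocked while I turned the knob, so I read the bubble only after releasing it.
- The side camera read the free-standing bubble at -1.8 mm, against about -0.5 mm from the wrist camera. Its vial is only about 15 pixels long, so I went by the wrist camera. Both agreed within 0.5 mm on the final press.
- The knob position estimates differed by 3–5 mm, and gripping the knob gave side forces of up to about 8 N.
- The presses also carried a sideways push of about 4–7 N, but the level did not visibly shift.
- I did not measure the roller, spindle, stick and panel again at the end. I never touched them on purpose. The stick and panel are in the last picture and look unmoved; the spindle is not in it.

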